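# Trip test of the bench safety switch

## Task

Do the routine trip test of the safety switch on the repair bench: press the round test button on the grey box so that the switch lever drops, let go, then lift the lever back fully up so that the bench has power again. Be gentle with the plastic button and lever, and leave the radio, the parts bin and the mouse where they are.

Things in the scene. Friction and masses are not known exactly. Their poses are not given: they have to be found in the camera images.
- unit: Grey metal box fixed to the bench, 130 (x) x 260 (y) x 75 mm high. Origin: centre of its underside; z up, x from its front (facing the robot, roughly) to its back, y to the left. Mid-top, on a white plate: a black lever in a slot, left of the middle, and a round grey test button, right of the middle. The two outlets near its ends are flat, only for looks.
- lever_hinge (a point): Point on the lever's hinge line, fixed in the unit at (22, 28, 66) mm of the unit's frame, so 9 mm below the top face. The hinge line is parallel to the unit's y axis.
- main_lever (a joint): Lever angle, rad. 0: fully up, leaning 0.25 to the back (+x of unit) from upright. 0.9: dropped, leaning 0.65 to the front, its end 34 mm clear of the top face. An over-centre spring sends it home to 0 when below 0.2, else down to 0.9 (in under 0.5 s). Raising takes 0.1 Nm (2 N at its end) at first, then less. Push its end up from the front, rising with it in an arc, or pinch its 22 mm width.
- lever_tip (a point): Middle of the free end of the black plastic lever: a flat bar 22 mm wide (along the unit's y), 10 mm thick, its end 58 mm from the hinge line. It moves with the lever.
- test_button (a joint): Travel of the test button, m: 0 out, 0.006 fully in. Pressed straight down. It trips the lever at about 0.004; the press takes about 3 to 4 N, and it springs back when let go. While it is held in, the lever cannot go home.
- button_top (a point): Centre of the top face of the round grey test button, 24 mm diameter, standing 12 mm proud of the unit's top face when out, at (6, -28, 87) mm of the unit's frame; it moves with the button.
- radio: Bystander: black handheld radio lying flat, 125 x 58 x 34 mm with a stub aerial 80 mm long at its +x end, loose. Origin: centre of the underside of its case.
- parts_bin: Bystander: small open blue plastic bin, 110 x 80 x 50 mm, loose. Origin: centre of its underside.
- mouse: Bystander: black computer mouse, 100 x 60 x 30 mm, loose, behind the unit. Origin: centre of its underside.

How it is judged:
By the outcome, as a careful person would: the job done as asked, in the order asked, and still so for the second after the job is handed in, with the robot touching nothing.
It also fails if it takes over 37 s, if anything falls off the work surface, if the arm or the gripper's body presses on something with over 40 N, if the wrist force passes 120 N, or if a joint passes its speed limit or range.

## Robot

A 6-joint arm with a two-finger parallel gripper is mounted at the origin on the work surface. World frame = base frame: x ahead of the robot, y to its left, z up, the work surface at z = 0. Lengths are in m, angles in rad, forces in N, time in s.
With the tool pointing down it reaches from about 0.275 to 0.75 m from the base axis. Payload 10.2 kg.
Tool frame: the origin (TCP) lies at the very end of the fingers, on their centre line; the grasp point (between the pads) lies 19 mm behind it (bot.grip_point_offset is the distance from the TCP to the grasp point, in m); z points along the fingers, y is the line along which they close (so a half turn about z gives the same grasp; the last joint's range is limited). The gripper opens to 88 mm and grips with 3 to 60 N. Pads are 18 mm wide; open, the fingers measure 123 mm over their backs; the gripper's body (75 mm by 187 mm) begins 45 mm behind the grasp point.
Start: joints at [-1.471, 0.313, 1.498, -0, 1.331, -0.223], TCP at [0.167, -0.498, 0.239] pointing down, gripper open.
Joint ranges: [-2.94, 2.94], [-0.97, 2.17], [0.19, 2.56], [-1.23, 4.37], [0.02, 3.11], [-2.88, 2.88]. Speed limits (rad/s): [2.39, 2.39, 3.01, 3.14, 3.14, 3.14].

## Interface

Orientations are given as a unit quaternion [x, y, z, w].
In Python, from station import bot, eyes gives the robot as it stands. The module is installed in compiled form; this text tells all that it offers.
- The arm moves only by the shell command python3 -m creep 'ROWS'. ROWS is a JSON object of lists of equal length, an entry for each row: "offset": the shift along the tool's x, y, z each as a share of 100 mm, from -1 to 1, a list of three; "dr": the turn, a rotation vector about the tool's x, y, z each as a share of 90 degrees, from -1 to 1, a list of three; "grip": the closure, from 0 (fully open) to 1 (shut). A call has 1 to 12 rows; each row shifts and turns the commanded pose from where the row before left it, along the tool's axes as they then stand; what a row does not reach is not made up. A row lasts 1/12 s, in which the tool goes at most 41.7 mm and 7.16 degrees, less where a joint would pass 70% of its speed; a pose out of reach is approached as far as the arm can. A call with a number of a shift or a turn outside -1 to 1 is refused whole. A call with a gripper value outside its range is refused whole. The fingers move at their own pace and stop on an object; the grip force is fixed at half the most. Time passes only in rows, so rows that do not move let the fingers close. It gives the time, the measured TCP pose, the force, the opening and the grip force at its end, in the units of the state.
- bot.read_state(): the state, without advancing time (a new reading comes with each control period).
- eyes.get_image(name): name is "scene" or "top" or "wrist"; returns the picture (400x640x3 uint8, blue, green, red); there is no depth.
- eyes.calibration(name): a dict with "fx", "fy", "cx", "cy" (pixels), "T" (4x4, takes a point from camera to world coordinates); the wrist camera has in their place "tool_from_camera" (4x4, takes a point from camera to tool coordinates, whose origin is the TCP and whose axes are the flange's). Camera axes: x right, y down, z forward; pixel columns grow to the right and rows downward; lengths in m; the calibration is good to about 2 mm. A picture is of the moment at which its call begins: read the wrist's pose just before it. calibration takes no time and is no camera call.
- bot.sign_off(): hands the job in; it is judged then, once.
The state is a dict: "t": time; "joints": joint angles; "dq": joint speeds; "effort": joint torques, N m; "ee_pos": TCP position; "tcp_rot": TCP orientation; "contact_force": force on the tool from outside, world axes, zero at the start; "ft_torque": the same for the moment, N m; "grip_width": finger opening in m; "gripper_force": force on a finger pad.
Only numpy, scipy, OpenCV 4.12 (cv2) and the standard library are available. Lean on these libraries where they do the work, as an engineer would, in place of code of your own. Each camera call takes 0.05 s, during which the arm holds its last target. There are 200 camera calls.

## Working session

There is one attempt and no reset: what is moved stays moved. The work goes in short steps, Python scripts to look and compute and a shell command to move; the robot and the scene stay as the last step left them, time stands still between calls to the robot, and variables do not carry over. Pictures are saved under pics/ and viewed, at most 10 in all, crops included, and the job is handed in when it is done.

```bash
mkdir -p pics; python3 - <<'E'
from station import bot,eyes
import cv2,numpy as np
s=bot.read_state();print(s['t'],s['ee_pos'],s['tcp_rot'],s['grip_width'])
for n in("scene","top"):
    cv2.imwrite(f"pics/{n}0.png",eyes.get_image(n))
    c=eyes.calibration(n);print(n,c['fx'],c['fy'],c['cx'],c['cy'],np.round(c['T'],4).tolist())
print(np.round(eyes.calibration("wrist")["tool_from_camera"],4).tolist())
E
```

```text
0.0 [ 0.16652    -0.49764504  0.23816055] [ 9.87000637e-01  1.60715068e-01  3.81477541e-05 -6.38311996e-04] 0.0883220193999384
scene 418.168678853566 418.168678853566 315.43974349375367 206.8840124815335 [[0.7038, 0.504, -0.5007, 1.0751], [0.7104, -0.4969, 0.4984, -0.4222], [0.0024, -0.7065, -0.7077, 0.7869], [0.0, 0.0, 0.0, 1.0]]
top 436.9599766797851 436.9599766797851 323.65364790838737 196.4774950392079 [[-0.0021, -0.9968, 0.0798, 0.5264], [-0.9999, 0.0029, 0.01, 0.0408], [-0.0102, -0.0798, -0.9968, 1.0795], [0.0, 0.0, 0.0, 1.0]]
[[0.0009, -0.9546, -0.298, 0.0766], [1.0, 0.0008, 0.0004, -0.0008], [-0.0002, -0.298, 0.9546, -0.146], [0.0, 0.0, 0.0, 1.0]]
```

View pics/top0.png

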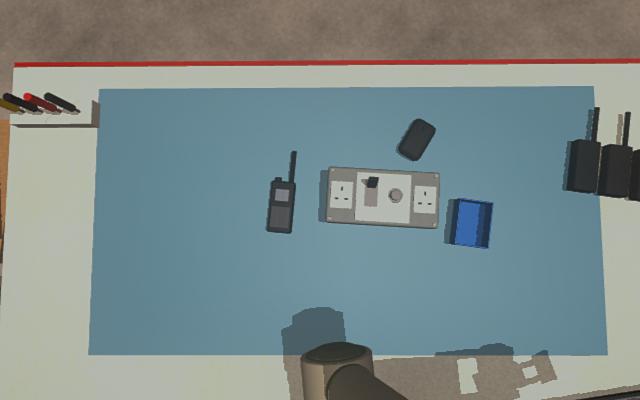

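View pics/scene0.png

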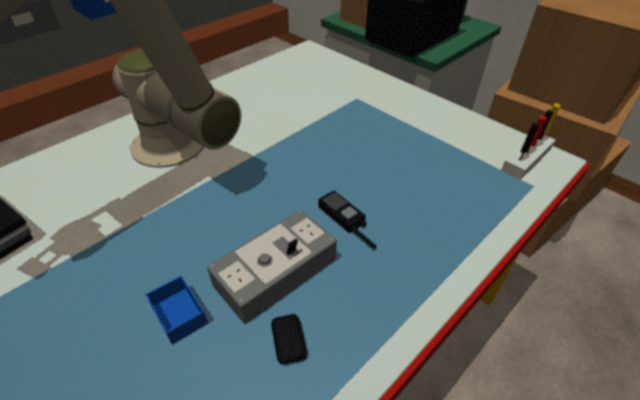

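The top view shows the unit with corners near (328,167), (439,173), (437,228) and (327,222), the button at (396,195) and the lever at (372,182). The radio is to its left, the bin to its right and the mouse behind. I'll zoom in for accuracy.

```bash
python3 - <<'E'
import cv2
a=cv2.imread("pics/top0.png")[155:240,310:450];b=cv2.imread("pics/scene0.png")[205:325,200:345]
cv2.imwrite("pics/topc.png",cv2.resize(a,None,fx=5,fy=5,interpolation=cv2.INTER_CUBIC))
cv2.imwrite("pics/scc.png",cv2.resize(b,None,fx=5,fy=5,interpolation=cv2.INTER_CUBIC)[:600])
E
```

```text
(no output)
```

View pics/topc.png

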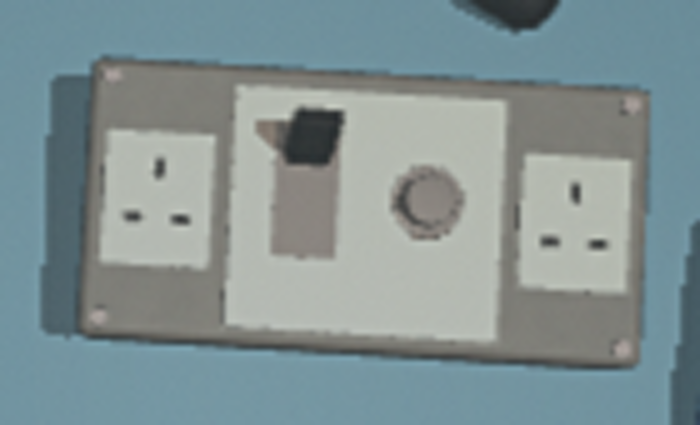

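View pics/scc.png

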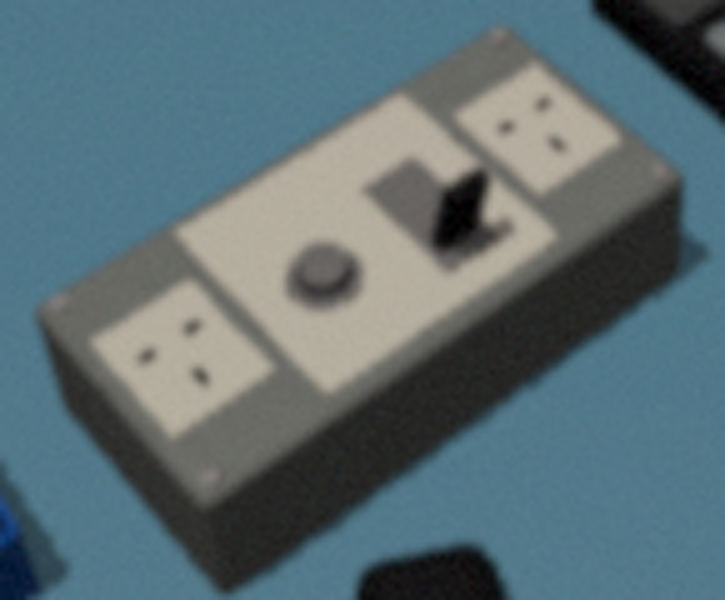

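The crops give the top-face corners in top: (97,60), (648,92), (637,365), (82,335), with the button cap at (435,198). In scene they are (682,182), (205,510), (40,312), (505,28), with the button at (327,268). I'll fit the unit pose to these points.

```bash
cat > geo.py <<'E'
import numpy as np
from station import bot,eyes
from scipy.spatial.transform import Rotation as R
from scipy.optimize import least_squares
def proj(n,P):
    c=eyes.calibration(n);T=c['T'];q=(np.atleast_2d(P)-T[:3,3])@T[:3,:3]
    return np.c_[c['fx']*q[:,0]/q[:,2]+c['cx'],c['fy']*q[:,1]/q[:,2]+c['cy']]
def world(p,P): return R.from_euler('z',p[2]).apply(np.atleast_2d(P))+[p[0],p[1],0]
E
python3 - <<'E'
from geo import *
M=np.array([[65,130,75],[65,-130,75],[-65,-130,75],[-65,130,75],[6,-28,87]])/1e3
t=(np.array([[97,60],[648,92],[637,365],[82,335],[435,198]])+.5)/5-.5+[310,155]
s=(np.array([[682,182],[205,510],[40,312],[505,28],[327,268]])+.5)/5-.5+[200,205]
f=lambda p,w=(1,1):np.r_[w[0]*(proj("top",world(p,M))-t).ravel(),w[1]*(proj("scene",world(p,M))-s).ravel()]
for w in((1,1),(1,0),(0,1)):
    r=least_squares(f,[.5,-.1,0],args=(w,));print(r.x.round(4),np.abs(f(r.x)).max())
    if w==(1,1):
        p=r.x;print(f(p).reshape(-1,2).round(1).tolist());np.save("unit.npy",p)
tip=lambda a:[.022+.058*np.sin(.25-a),.028,.066+.058*np.cos(.25-a)]
for n,P in(("button",[.006,-.028,.087]),("hinge",[.022,.028,.066]),("up",tip(0)),("down",tip(.9))):print(n,world(p,P).round(4))
s=bot.read_state();print(R.from_quat(s['tcp_rot']).as_matrix().round(3),np.degrees(p[2]))
E
```

```text
[ 0.607  -0.0849 -0.0599] 2.441315014905939
[[-1.2, -1.4], [1.0, -1.6], [1.1, 0.1], [-1.4, -0.4], [-0.9, -0.3], [1.4, -1.2], [-0.6, 0.6], [-2.4, -0.6], [-0.5, -1.6], [-1.1, -0.5]]
[ 0.6054 -0.0855 -0.059 ] 3.134755939328386
[ 0.6089 -0.0846 -0.0619] 2.3494733607033425
button [[ 0.6114 -0.1132  0.087 ]]
hinge [[ 0.6307 -0.0583  0.066 ]]
up [[ 0.645  -0.0591  0.1222]]
down [[ 0.5956 -0.0562  0.1122]]
[[ 0.948  0.317 -0.   ]
 [ 0.317 -0.948  0.001]
 [ 0.    -0.001 -1.   ]] -3.432986338701828
```

The pose is consistent between both cameras to about 3 mm. First I'll turn the tool to align with the unit (+22° about tool z), close the gripper, and travel at height.

```bash
python3 -m creep '{"offset":[[0,0,0],[0,0,0],[0,0,0],[0,0,0],[0.26,-0.25,0],[0.26,-0.25,0],[0.26,-0.25,0],[0.26,-0.25,0],[0.26,-0.25,0],[0.26,-0.25,0],[0.26,-0.25,0],[0.26,-0.25,0]],"dr":[[0,0,0.061],[0,0,0.061],[0,0,0.061],[0,0,0.061],[0,0,0],[0,0,0],[0,0,0],[0,0,0],[0,0,0],[0,0,0],[0,0,0],[0,0,0]],"grip":[1,1,1,1,1,1,1,1,1,1,1,1]}'
python3 -m creep '{"offset":[[0.26,-0.25,0],[0.26,-0.25,0],[0.26,-0.25,0],[0.26,-0.25,0],[0.26,-0.25,0],[0.26,-0.25,0],[0.1,-0.25,0],[0,0,0],[0,0,0],[0,0,0]],"dr":[[0,0,0],[0,0,0],[0,0,0],[0,0,0],[0,0,0],[0,0,0],[0,0,0],[0,0,0],[0,0,0],[0,0,0]],"grip":[1,1,1,1,1,1,1,1,1,1]}'
cat > rel.py <<'E'
from geo import *
import cv2,sys
p=np.load("unit.npy");s=bot.read_state();Rt=R.from_quat(s['tcp_rot'])
tip=lambda a:[.022+.058*np.sin(.25-a),.028,.066+.058*np.cos(.25-a)]
K={"button":[.006,-.028,.087],"tip_up":tip(0),"tip_down":tip(.9),"hinge":[.022,.028,.066]}
print(s['t'],s['ee_pos'],s['grip_width'],s['contact_force'].round(2) if hasattr(s['contact_force'],'round') else s['contact_force'])
print("tool x dir yaw",np.degrees(np.arctan2(*Rt.as_matrix()[1::-1,0])),"unit",np.degrees(p[2]))
c=eyes.calibration("wrist");C=c["tool_from_camera"]
for k,v in K.items():
    d=Rt.inv().apply(world(p,v)[0]-s['ee_pos']);q=C[:3,:3].T@(d-C[:3,3])
    print(k,"tool mm",(d*1e3).round(1),"wrist px",round(c['fx']*q[0]/q[2]+c['cx']),round(c['fy']*q[1]/q[2]+c['cy']))
if len(sys.argv)>1: cv2.imwrite(sys.argv[1],eyes.get_image(sys.argv[2]))
E
python3 rel.py pics/w1.png wrist
```

```text
t: 1.1
ee_pos: [0.3873, -0.3093, 0.2386]
tcp_rot: [1.0, -0.03, -0.0, -0.0]
contact_force: [0.4, 0.6, 0.0]
grip_width: 0.01
gripper_force: 0.0
t: 1.93
ee_pos: [0.5621, -0.1467, 0.2385]
tcp_rot: [1.0, -0.03, -0.0, 0.0]
contact_force: [-0.5, -0.9, -0.8]
grip_width: 0.0002
gripper_force: 0.0
1.9333 [ 0.56208628 -0.1467134   0.23848117] 0.00022273721535340105 [-0.51 -0.88 -0.79]
tool x dir yaw -3.4781509353599165 unit -3.432986338701828
button tool mm [ 47.2 -36.4 151.4] wrist px 277 134
tip_up tool mm [ 77.5 -92.5 116.2] wrist px 192 96
tip_down tool mm [ 28.1 -92.4 126.3] wrist px 203 162
hinge tool mm [ 63.2 -92.4 172.4] wrist px 216 114
```

View pics/w1.png

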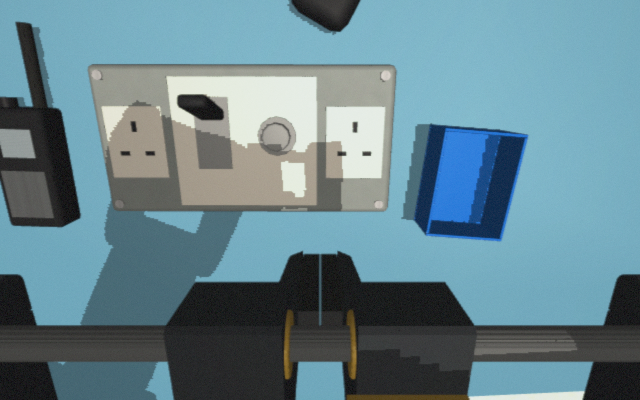

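The wrist view shows the button at (275,135) and the lever end at about (190,100). These match the predictions (277,134) and (192,96), so the pose is good to about 2 mm. Next I'll move above the button.

```bash
python3 -m creep '{"offset":[[0.16,-0.12,0.15],[0.16,-0.12,0.25],[0.15,-0.12,0.3],[0,0,0.3],[0,0,0.25],[0,0,0.1],[0,0,0],[0,0,0],[0,0,0]],"dr":[[0,0,0],[0,0,0],[0,0,0],[0,0,0],[0,0,0],[0,0,0],[0,0,0],[0,0,0],[0,0,0]],"grip":[1,1,1,1,1,1,1,1,1]}'; python3 rel.py
```

```text
t: 2.73
ee_pos: [0.6123, -0.1139, 0.1058]
tcp_rot: [1.0, -0.031, 0.002, 0.001]
contact_force: [-0.3, 0.4, -0.1]
grip_width: 0.0005
gripper_force: 0.0
2.7333 [ 0.61229158 -0.11392833  0.10582057] 0.0005168854841197549 [-0.28  0.42 -0.05]
tool x dir yaw -3.506050764418737 unit -3.432986338701828
button tool mm [-1.  -0.7 18.8] wrist px 319 254
tip_up tool mm [ 29.4 -56.7 -16.3] wrist px 178 222
tip_down tool mm [-20.1 -56.6  -6.5] wrist px 199 315
hinge tool mm [ 14.8 -56.7  39.8] wrist px 220 213
```

```bash
python3 -m creep '{"offset":[[0,0,0.06],[0,0,0.06],[0,0,0.04],[0,0,0.01],[0,0,0.01],[0,0,0.01],[0,0,0],[0,0,0]],"dr":[[0,0,0],[0,0,0],[0,0,0],[0,0,0],[0,0,0],[0,0,0],[0,0,0],[0,0,0]],"grip":[1,1,1,1,1,1,1,1]}'
python3 -m creep '{"offset":[[0,0,0.01],[0,0,0.01],[0,0,0],[0,0,0]],"dr":[[0,0,0],[0,0,0],[0,0,0],[0,0,0]],"grip":[1,1,1,1]}'
```

```text
t: 3.4
ee_pos: [0.6115, -0.1131, 0.0848]
tcp_rot: [1.0, -0.03, -0.0, 0.0]
contact_force: [-1.7, -0.2, 2.2]
grip_width: 0.0005
gripper_force: 1.0
t: 3.73
ee_pos: [0.6116, -0.1131, 0.0826]
tcp_rot: [1.0, -0.03, 0.0, -0.0]
contact_force: [-0.4, 0.1, 1.2]
grip_width: 0.0007
gripper_force: 0.9
```

```bash
python3 -m creep '{"offset":[[0,0,0.01],[0,0,0],[0,0,0],[0,0,0],[0,0,0],[0,0,0]],"dr":[[0,0,0],[0,0,0],[0,0,0],[0,0,0],[0,0,0],[0,0,0]],"grip":[1,1,1,1,1,1]}'; python3 rel.py pics/w2.png wrist
```

```text
t: 4.23
ee_pos: [0.6117, -0.1131, 0.0818]
tcp_rot: [1.0, -0.03, 0.0, 0.0]
contact_force: [0.2, -0.9, 2.0]
grip_width: 0.0004
gripper_force: 1.0
4.2333 [ 0.61167562 -0.11311687  0.08176475] 0.00041841343436491103 [ 0.17 -0.87  2.  ]
tool x dir yaw -3.465540570124338 unit -3.432986338701828
button tool mm [-0.3  0.1 -5.2] wrist px 321 276
tip_up tool mm [ 30.  -55.9 -40.4] wrist px 152 245
tip_down tool mm [-19.4 -55.9 -30.4] wrist px 181 349
hinge tool mm [ 15.7 -55.9  15.8] wrist px 208 226
```

View pics/w2.png

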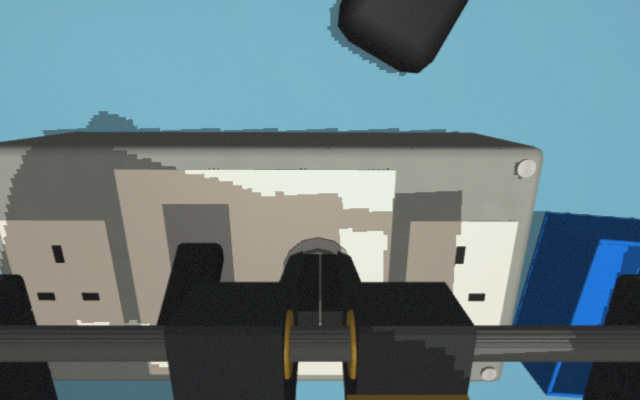

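The lever, a black bar from (200,243) downward, now leans to the front, so the switch has tripped. I'll let go, rise, and move to the front of the lever.

```bash
python3 -m creep '{"offset":[[0,0,-0.1],[0,0,-0.2],[0,0,-0.2],[0,0,-0.2],[-0.2,-0.19,0],[-0.2,-0.19,0],[-0.2,-0.18,0],[0,0,0],[0,0,0],[0,0,0]],"dr":[[0,0,0],[0,0,0],[0,0,0],[0,0,0],[0,0,0],[0,0,0],[0,0,0],[0,0,0],[0,0,0],[0,0,0]],"grip":[1,1,1,1,1,1,1,1,1,1]}'; python3 rel.py pics/w3.png wrist
```

```text
t: 5.12
ee_pos: [0.5557, -0.054, 0.1523]
tcp_rot: [1.0, -0.03, 0.001, 0.0]
contact_force: [0.7, -0.2, -0.6]
grip_width: 0.0007
gripper_force: 0.0
5.1167 [ 0.55568572 -0.05397868  0.15230066] 0.0006745932872609943 [ 0.74 -0.21 -0.61]
tool x dir yaw -3.4658751155448897 unit -3.432986338701828
button tool mm [59.1 55.7 65.4] wrist px 414 129
tip_up tool mm [89.4 -0.3 30.2] wrist px 320 69
tip_down tool mm [40.  -0.2 40.2] wrist px 320 168
hinge tool mm [75.  -0.3 86.4] wrist px 320 100
```

View pics/w3.png

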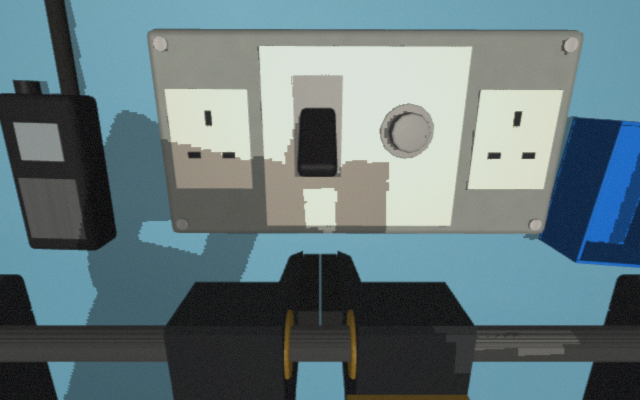

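The lever is dropped, with its end at (318,170) and centred on the fingers. The button at (408,130) is back out. I'll descend in front of the lever.

```bash
python3 -m creep '{"offset":[[0,0,0.2],[0,0,0.25],[0,0,0.15],[0.08,0,0],[0.08,0,0],[0.04,0,0],[0,0,0],[0,0,0]],"dr":[[0,0,0],[0,0,0],[0,0,0],[0,0,0],[0,0,0],[0,0,0],[0,0,0],[0,0,0]],"grip":[1,1,1,1,1,1,1,1]}'
python3 -m creep '{"offset":[[0.04,0,-0.01],[0.04,0,-0.02],[0.04,0,-0.02],[0.04,0,-0.02],[0.04,0,-0.02],[0.04,0,-0.01],[0.04,0,-0.01],[0.04,0,-0.01],[0.04,0,0],[0.04,0,0],[0,0,0],[0,0,0]],"dr":[[0,0,0],[0,0,0],[0,0,0],[0,0,0],[0,0,0],[0,0,0],[0,0,0],[0,0,0],[0,0,0],[0,0,0],[0,0,0],[0,0,0]],"grip":[1,1,1,1,1,1,1,1,1,1,1,1]}'; python3 rel.py
```

```text
t: 5.83
ee_pos: [0.5752, -0.0551, 0.0916]
tcp_rot: [1.0, -0.03, -0.0, 0.0]
contact_force: [-0.5, -1.1, 0.2]
grip_width: 0.0006
gripper_force: 0.0
t: 6.83
ee_pos: [0.6151, -0.0572, 0.1034]
tcp_rot: [1.0, -0.03, -0.0, -0.0]
contact_force: [0.5, 0.1, -0.3]
grip_width: 0.0008
gripper_force: 0.0
6.8333 [ 0.61510185 -0.0571896   0.10341727] 0.0007808621197324434 [ 0.45  0.13 -0.33]
tool x dir yaw -3.4619265745526637 unit -3.432986338701828
button tool mm [-0.3 56.2 16.4] wrist px 430 255
tip_up tool mm [ 30.    0.1 -18.8] wrist px 321 223
tip_down tool mm [-19.5   0.2  -8.8] wrist px 321 317
hinge tool mm [15.6  0.1 37.4] wrist px 321 213
```

```bash
python3 -m creep '{"offset":[[0.02,0,0],[0.02,0,0],[0.02,0,0],[0.02,0,0],[0,0,0],[0,0,0],[0,0,0]],"dr":[[0,0,0],[0,0,0],[0,0,0],[0,0,0],[0,0,0],[0,0,0],[0,0,0]],"grip":[1,1,1,1,1,1,1]}'; python3 rel.py pics/w4.png wrist
```

```text
t: 7.42
ee_pos: [0.6229, -0.0577, 0.1037]
tcp_rot: [1.0, -0.03, 0.0, 0.0]
contact_force: [0.0, 0.3, -0.8]
grip_width: 0.0006
gripper_force: 0.0
7.4167 [ 0.62294884 -0.0576823   0.10371484] 0.0006322818260742552 [ 0.01  0.28 -0.81]
tool x dir yaw -3.4655492265176693 unit -3.432986338701828
button tool mm [-8.2 56.1 16.7] wrist px 429 269
tip_up tool mm [ 22.1   0.1 -18.5] wrist px 321 241
tip_down tool mm [-27.3   0.1  -8.5] wrist px 321 331
hinge tool mm [ 7.8  0.1 37.7] wrist px 321 226
```

View pics/w4.png

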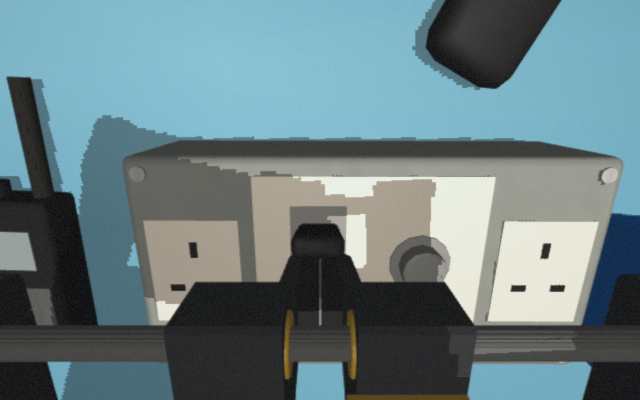

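The lever end is at (318,240), and the prediction for fully up is (321,241), so it is home. I'll back away, rise and verify.

```bash
python3 -m creep '{"offset":[[-0.1,0,0],[-0.3,0,0],[-0.3,0,-0.2],[0,0,-0.3],[0,0,-0.3],[-0.3,0,-0.2],[0,0,0],[0,0,0],[0,0,0],[0,0,0]],"dr":[[0,0,0],[0,0,0],[0,0,0],[0,0,0],[0,0,0],[0,0,0],[0,0,0],[0,0,0],[0,0,0],[0,0,0]],"grip":[1,1,1,1,1,1,1,1,1,1]}'; python3 rel.py pics/w5.png wrist
```

```text
t: 8.3
ee_pos: [0.5233, -0.0516, 0.2025]
tcp_rot: [1.0, -0.03, -0.001, -0.0]
contact_force: [1.0, 0.2, 0.8]
grip_width: 0.0007
gripper_force: 0.0
8.3 [ 0.52328476 -0.0516124   0.20248585] 0.0006556918069549088 [1.   0.24 0.77]
tool x dir yaw -3.467391738735851 unit -3.432986338701828
button tool mm [ 91.9  56.2 115.3] wrist px 400 75
tip_up tool mm [122.1   0.2  80.1] wrist px 321 16
tip_down tool mm [72.7  0.2 90.2] wrist px 321 104
hinge tool mm [107.9   0.2 136.3] wrist px 321 54
```

View pics/w5.png

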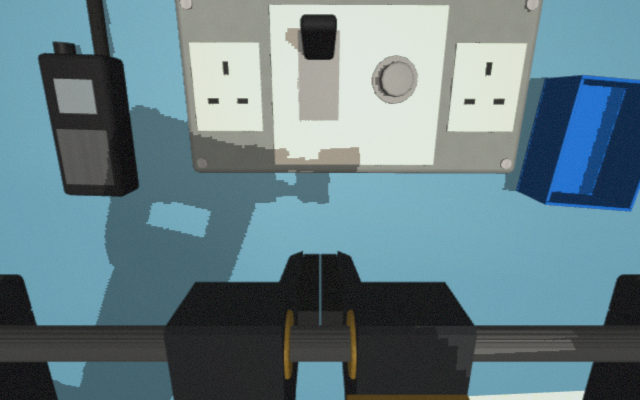

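The lever end is at (318,18), matching the fully-up prediction (321,16). The button is out, the robot is clear, and the bystanders are undisturbed.

```bash
python3 -c "
from station import bot
print(bot.sign_off())"
```

```text
the job is handed in; nothing more can be done
None
```

The trip test is done and handed in: the button press dropped the lever, the button was let go, and the lever is back fully up, with the radio, bin and mouse not touched.

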